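# Shim the rocking balance slab

## Task

The stone slab that carries the balance rocks: it sags at its front-left corner (red dot), whose foot has lost its pad. Without grasping or lifting anything, use the fingertips to push the yellow wedge along the worktop, thin end first, under that foot until the slab is level and the wedge is jammed tight. Then press down on the red dot with a fingertip to check that the corner no longer gives, and take the hand away; keep the hand off the balance and leave the other things where they stand.

Things in the scene. Friction and masses are not known exactly. Their poses are not given: they have to be found in the camera images.
- wedge: loose yellow plastic wedge flat on the worktop, 125 mm long (its x), 70 wide (its y), about 80 g. Origin: centre of its underside. Thin edge (2 mm) at x=+62.5 mm points roughly at the foot, 5 to 45 mm short of it, up to 35 mm off line; it thickens evenly to 20.75 mm at the upright flat heel face, x=-62.5 mm, the face to push. It follows two spread fingertips pushed flat against the heel
- rocker (a joint): slab's tilt about the line through its front-right and back-left feet, rad: -0.045 at the start (front-left corner sags onto a bumper beneath), 0 = level, a hard stop where the back-right foot lands. Pushing the wedge in under the foot takes roughly 4 to 12 N along the worktop, 18 N and more once level
- slab: pale stone slab 290 mm (its x, away from the robot) by 260 (its y, left), 22 thick, top 50 mm above the worktop when level; it rocks but does not slide. Origin: below its centre at worktop height. The balance is fixed on it 30 mm back and 30 mm left of its centre; a strip 73 mm deep on top along the front edge is free
- short_foot (a point): centre of the flat underside of the front-left foot, a bare steel disc 18 mm wide, 25 mm in from the slab's front and left edges. It hangs 5 mm above the worktop at the start, 12 mm when level: the wedge is that thick 67 mm from its thin edge, so when jammed the wedge's origin is about 14 mm short of this point. The foot should end near the wedge's centre line
- corner_top (a point): centre of the red dot, 32 mm wide, on the slab's top straight above the short foot (50 mm above the worktop when level, 43 at the start): press here. The balance begins about 48 mm behind it and rises to 112 mm above the worktop
- scale: the electronic balance fixed on the slab, 203x173x62 mm, origin at the centre of its underside; not to be touched
- crucible: white porcelain crucible, 50 mm wide, 37 high; a bystander, origin at its underside centre
- vial: small sample vial with black cap, 22 mm wide, 43 high; a bystander, origin at its underside centre
- timer: flat white bench timer, 66x62x18 mm; a bystander, origin at its underside centre
- stopper: red-brown rubber stopper, 35 mm wide, 27 high; a bystander, origin at its underside centre
- marker: blue marker pen, 137 mm long, lying; a bystander, origin at its underside
- wash_bottle: white wash bottle with red cap, 208 mm high; a bystander, origin at its underside centre
- reagent_red: brown bottle with red cap, 158 mm high; a bystander, origin at its underside centre
There are look-alikes about, which are no part of the job. Several things have the shape of the wedge; the one meant has the colours described above.

How it is judged (in metres and radians):
On the way, in this order (a step that is already met when the one before it is completed fails the run):
1. the wedge is under the short foot and carries it, the slab is level, and the fingers are off the slab (value of joint rocker above -0.007 rad and contact force between wedge and slab above 0.5 N and y of short_foot in the frame of wedge between -0.028 and 0.028 m and x of short_foot in the frame of wedge below 0.035 m and contact force between the fingers and slab below 0.3 N), for 0.3 s.
2. a fingertip presses down on the red-dot corner (more than 2 N) and the slab stays level (contact force between the fingers and slab above 2 N and horizontal distance between the grasp point and corner_top below 0.035 m and value of joint rocker above -0.009 rad), for 0.1 s.
At the end, for the whole second after the job is handed in: slab level (joint within 0.007 rad of 0), wedge flat, at rest and carrying the short foot (contact over 0.5 N), foot centre within 28 mm of the wedge's centre line (value of joint rocker above -0.007 rad and contact force between wedge and slab above 0.5 N and y of short_foot in the frame of wedge between -0.028 and 0.028 m and x of short_foot in the frame of wedge below 0.035 m and linear speed of wedge below 0.01 m/s and angle between wedge's own z axis and vertical below 0.05 rad); the robot touches nothing.
It fails at once if the wedge is lifted off the worktop or tipped (origin above 10 mm or tilt over 0.2 rad) (height (world z) of wedge above 0.01 m or angle between wedge's own z axis and vertical above 0.2 rad).
It fails at once if the hand or arm bears on the balance (over 1 N) (contact force between any of the fingers, the arm and scale above 1 N).
It fails at once if the corner is pressed hard (over 40 N) (contact force between the fingers and slab above 40 N).
It fails at once if a bystander is moved more than 30 mm (distance of any of crucible, vial, timer, stopper, marker, wash_bottle, reagent_red from where it was at the start of the episode above 0.03 m).
It also fails if it takes over 45 s, if anything falls off the work surface, if the arm or the gripper's body presses on something with over 40 N, if the wrist force passes 120 N, or if a joint passes its speed limit or range.

## Robot

A 7-joint arm with a two-finger parallel gripper is mounted at the origin on a cart in front of the work surface, level with it; the furniture and walls round the work are solid. World frame = base frame: x ahead of the robot, y to its left, z up, the work surface at z = 0. Lengths are in mm, angles in rad, forces in N, time in s.
With the tool pointing down it reaches from about 425 to 875 mm from the base axis. Payload 4.7 kg.
Tool frame: the origin (TCP) lies at the very end of the fingers, on their centre line; the grasp point (between the pads) lies 19 mm behind it (tcp_to_grasp is the distance from the TCP to the grasp point, in mm); z points along the fingers, y is the direction in which the jaws open and shut (so a half turn about z gives the same grasp; the last joint's range is limited). The gripper opens to 87 mm and grips with 3 to 60 N. Pads are 19 mm wide; open, the fingers measure 117 mm over their backs; the gripper's body (75 mm by 190 mm) begins 51 mm behind the grasp point.
Start: joints at [1.303, 0.321, -0.07, 1.45, 0.023, 1.371, -0.057], TCP at [180.734, -624.391, 191.087] pointing down, gripper open.
Joint ranges: [-2.86, 2.86], [-0.3, 2.09], [-1.38, 1.24], [0.06, 2.45], [-1.56, 4.7], [0.09, 2.05], [-2.69, 2.69]. Speed limits (rad/s): [2.57, 2.57, 3.14, 3.14, 3.14, 3.14, 3.14].

## Interface

Orientations are given as a rotation vector (axis times angle).
In Python, from cell import get_state, read_camera, hand_in, tcp_to_grasp gives the robot as it stands.
- The arm moves only by the tool move_arm, never from a script. Its argument "commands" is text: rows parted by semicolons, each of 6 numbers parted by spaces: the shift along the tool's x, y, z normalised to -1 to 1, where 1 is 6 cm, then the turn, a rotation vector about the tool's x, y, z normalised to -1 to 1, where 1 is 6 degrees. In form: x y z rx ry rz; .... A call has 1 to 8 rows; each row shifts and turns the commanded pose from where the row before left it, along the tool's axes as they then stand; what a row does not reach is not made up. A row lasts 1/8 s, in which the tool goes at most 62.5 mm and 10.7 degrees, less where a joint would pass 70% of its speed; a pose out of reach is approached as far as the arm can. A call with a number of a shift or a turn outside -1 to 1 is refused whole. A call with a gripper value outside its range is refused whole. "hand" is the opening, from 0 (shut) to 1 (fully open), set as the call begins (left out, the last holds). The fingers move at their own pace and stop on an object; the grip force is fixed at half the most. Time passes only in rows, so rows that do not move let the fingers close. It gives the time, the measured TCP pose, the force and the opening at its end, in the units of the state.
- get_state(): the state, without advancing time (a new reading comes with each control period).
- read_camera(name): name is "side" or "top" or "wrist"; returns a dict with "image" (420x560x3 uint8, blue, green, red), "range_z" (420x560 float32, mm along the optical axis (not along the pixel's ray), 0 where there is no reading), "fx", "fy", "cx", "cy" (pixels), "dist_coeffs" ([k1, k2, p1, p2, k3] as OpenCV has them; the pictures are not rectified), "rvec" (rotation vector, rad) and "tvec" (3), from world to camera coordinates, as OpenCV has them; the wrist camera has in their place "mount" (4x4, takes a point from camera to tool coordinates, whose origin is the TCP and whose axes are the flange's). Camera axes: x right, y down, z forward; pixel columns grow to the right and rows downward; lengths in mm; the calibration is good to about 2 mm. A picture is of the moment at which its call begins: read the wrist's pose just before it.
- hand_in(): hands the job in, once; it reports no verdict.
The state is a dict: "time": time; "joint_pos": joint angles; "qd": joint speeds; "joint_efforts": joint torques, N m; "position": TCP position; "tcp_rot": TCP orientation; "wrist_force": force on the tool from outside, world axes, zero at the start; "ft_torque": the same for the moment, N m; "gripper_width": finger opening in mm.
Only numpy, scipy, OpenCV 4.12 (cv2) and the standard library are available. Lean on these libraries where they do the work, as an engineer would, in place of code of your own. Each camera call takes 0.05 s, during which the arm holds its last target.

## Working session

There is one attempt and no reset: what is moved stays moved. The work goes in short steps, Python scripts to look and compute and a tool call to move; the robot and the scene stay as the last step left them, time stands still between calls to the robot, and variables do not carry over. Pictures are saved under pics/ and viewed, and the job is handed in when it is done.

Besides the shell and the picture viewer there is one more tool, called in YAML: its name, and indented under it one key for each argument. move_arm: Moves the arm, as the interface text tells. Its arguments: {"type":"object","properties":{"commands":{"type":"string"},"hand":{"type":"number"}},"required":["commands"]}

```bash
ls; mkdir -p pics
python3 - <<'E'
from cell import *
import cv2,pickle
s=get_state();print(s)
print(tcp_to_grasp)
for n in ("side","top"):
    c=read_camera(n);cv2.imwrite(f"pics/{n}0.png",c["image"]);pickle.dump(c,open(n+"0.pkl","wb"))
E
```

```text
pics
{'time': 0.0, 'joint_pos': array([ 1.30305374,  0.32182049, -0.07006086,  1.45171941,  0.02260165,
        1.37080647, -0.05686584]), 'qd': array([ 4.29987072e-04, -5.27210743e-04, -2.59223726e-03, -2.26152163e-03,
       -1.00105078e-03,  3.72058777e-05, -3.13999818e-05]), 'joint_efforts': array([-7.49769561e-05, -4.91301441e+01, -4.04291181e-01, -3.12529814e+01,
       -6.39837189e-02,  4.36585851e-02,  1.98007524e-04]), 'position': array([ 180.53651053, -623.75803016,  189.94074114]), 'tcp_rot': array([-3.10853049e+00, -4.41049918e-01,  6.04886238e-04]), 'wrist_force': array([ 0.02932942, -0.20176949, -0.75714969]), 'ft_torque': array([-0.00249012,  0.00944316,  0.00334502]), 'gripper_width': 87.07020267240576}
18.700000000000003
```

View pics/side0.png

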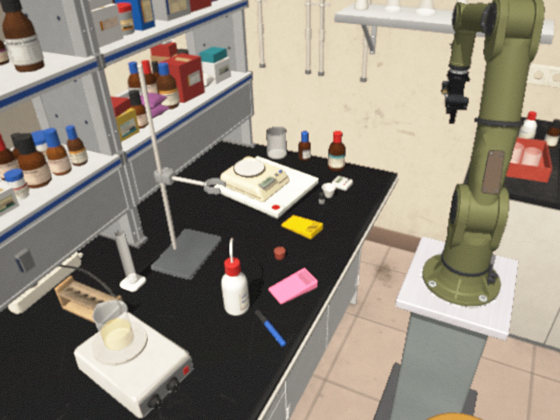

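View pics/top0.png

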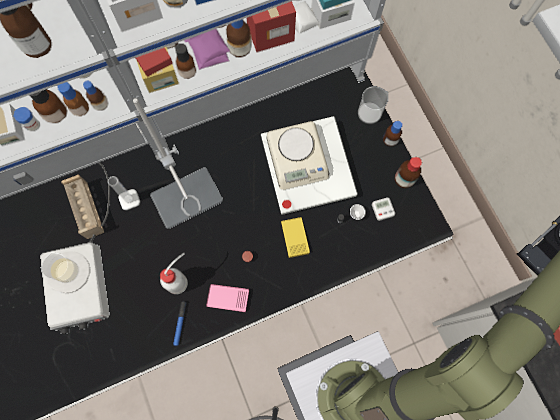

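The top view shows the slab around (310,165), the red dot at (287,204), the yellow wedge at (295,237) and a pink look-alike at (228,298). Next I enlarge this area.

```bash
cat > h.py <<'E'
import numpy as np,cv2,pickle
from scipy.spatial.transform import Rotation as R
def K(c): return np.array([[c["fx"],0,c["cx"]],[0,c["fy"],c["cy"]],[0,0,1.]])
def ray(c,uv):
    p=cv2.undistortPoints(np.array(uv,float).reshape(-1,1,2),K(c),np.array(c["dist_coeffs"],float)).reshape(-1,2)
    d=np.c_[p,np.ones(len(p))]; Rm=cv2.Rodrigues(np.array(c["rvec"],float))[0]; t=np.array(c["tvec"],float).ravel()
    return -Rm.T@t, d@Rm
def atz(c,uv,z):
    o,d=ray(c,uv); z=np.broadcast_to(z,len(d)); return o+d*((z-o[2])/d[:,2])[:,None]
def depthpt(c,uv):
    o,d=ray(c,uv); return np.array([o+dd*c["range_z"][int(round(v)),int(round(u))] for dd,(u,v) in zip(d,uv)])
def proj(c,P):
    return cv2.projectPoints(np.array(P,float),np.array(c["rvec"],float),np.array(c["tvec"],float),K(c),np.array(c["dist_coeffs"],float))[0].reshape(-1,2)
E
python3 - <<'E'
from h import *
c=pickle.load(open("top0.pkl","rb"));im=c["image"]
cv2.imwrite("pics/topc.png",cv2.resize(im[110:270,240:440],None,fx=4,fy=4,interpolation=cv2.INTER_CUBIC)[:600*1])
hsv=cv2.cvtColor(im,cv2.COLOR_BGR2HSV)
m=cv2.inRange(hsv,(22,150,120),(35,255,255));m[:205]=0;m[265:]=0;m[:,:270]=0;m[:,320:]=0
ct=max(cv2.findContours(m,0,2)[0],key=cv2.contourArea);print(cv2.contourArea(ct))
print(cv2.approxPolyDP(ct,3,True).reshape(-1,2)); 
mr=cv2.inRange(hsv,(0,150,100),(8,255,255))|cv2.inRange(hsv,(172,150,100),(180,255,255));mr[:190]=0;mr[215:]=0;mr[:,:275]=0;mr[:,300:]=0
M=cv2.moments(mr,True);u=(M['m10']/M['m00'],M['m01']/M['m00']);print(u,M['m00'],atz(c,[u],43))
print(depthpt(c,[u,(295,237),(290,255),(298,222)]))
E
```

```text
21.5
[[309 250]
 [304 251]
 [304 243]
 [297 244]
 [304 252]
 [289 256]
 [287 248]
 [289 257]]
(286.32142857142856, 203.71428571428572) 56.0 [[636.0702955  -57.23183623  43.        ]]
[[635.31555194 -56.83797158  45.72272794]
 [527.26408188 -41.41160281  14.89594531]
 [477.2063964   -1.07860451  22.57566314]
 [573.38755811 -73.47641061   1.03702507]]
```

View pics/topc.png

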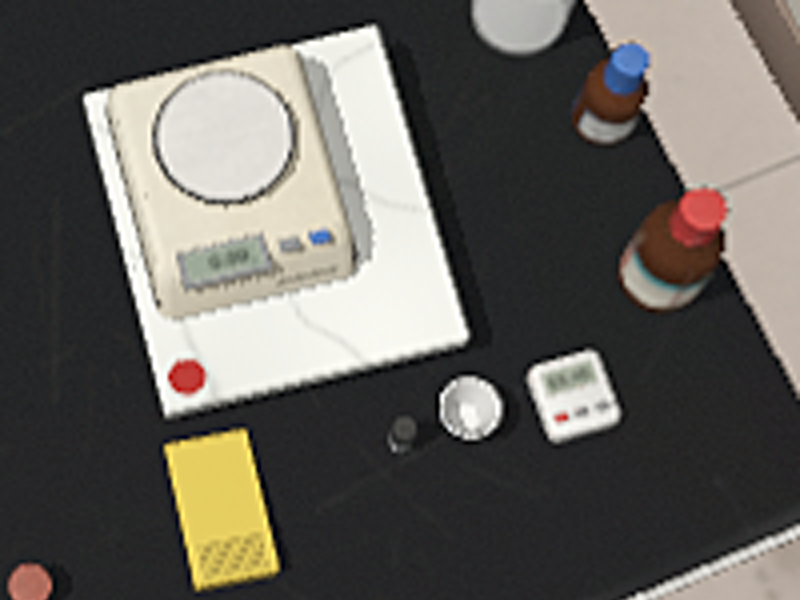

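The enlarged crop shows these corners:
- **Wedge:** thin-edge corners at about (281.3,221) and (301.8,217.5), heel corners at about (288.8,257.5) and (310,253.3).
- **Slab:** front-left corner at (281.8,213.8), front-right at (357,195).

Run:
```python
from h import *
c=pickle.load(open("top0.pkl","rb"));im=c["image"]
up=lambda l:[(x/4+240-.4,y/4+110-.4) for x,y in l]
w=atz(c,up([(165,444),(247,430),(195,590),(280,573)]),[2,2,20.75,20.75])
print(w)
print([np.linalg.norm(w[i]-w[j]) for i,j in((0,1),(2,3),(0,2),(1,3))])
s=atz(c,up([(167,415),(469,340),(378,25),(84,94)]),[43,50,50,50]);print(s)
print([np.linalg.norm(s[i]-s[(i+1)%4]) for i in range(4)])
def fit(model,pts):
    a=model-model.mean(0);b=pts-pts.mean(0)
    th=np.arctan2((a[:,0]*b[:,1]-a[:,1]*b[:,0]).sum(),(a*b).sum())
    Rm=np.array([[np.cos(th),-np.sin(th)],[np.sin(th),np.cos(th)]]);t=pts.mean(0)-Rm@model.mean(0)
    return th,Rm,t,pts-(model@Rm.T+t)
wm=np.array([[62.5,35],[62.5,-35],[-62.5,35],[-62.5,-35.]])
sm=np.array([[-145,130],[-145,-130],[145,-130],[145,130.]])
tw,Rw,ow,rw=fit(wm,w[:,:2]);ts,Rs,os,rs=fit(sm,s[:,:2])
print("wedge",tw,ow,rw);print("slab",ts,os,rs)
f=os+Rs@np.array([-120,105]);print("foot",f,"in wedge",Rw.T@(f-ow))
h=atz(c,[(286.6,203.8)],43)[0,:2];print("dot",h,Rw.T@(h-ow))
cc=[(x/4+240,y/4+110) for x,y in[(403,447),(470,410),(575,395),(30,585)]]
print(atz(c,cc,[0,37,18,27]))
# side
c=pickle.load(open("side0.pkl","rb"));cv2.imwrite("pics/sidec.png",cv2.resize(c["image"][170:300,200:400],None,fx=4,fy=4,interpolation=cv2.INTER_CUBIC))
```

```text
[[600.38454413 -22.49423771   2.        ]
 [584.29349307 -90.62594649   2.        ]
 [473.30910669   6.442648    20.75      ]
 [458.76321086 -62.75536782  20.75      ]]
[np.float64(70.00608305196232), np.float64(70.71031380817247), np.float64(131.67031804575552), np.float64(129.94684839281734)]
[[ 612.17462472  -28.92079616   43.        ]
 [ 570.733497   -282.95313423   50.        ]
 [ 860.02965202 -335.55466496   50.        ]
 [ 900.6883455   -76.96934627   50.        ]]
[np.float64(257.48552550987034), np.float64(294.03942990841705), np.float64(261.76228987189484), np.float64(292.571068703618)]
wedge -0.2208069271301344 [529.18758869 -42.358226  ] [[ 2.54879462 -0.5976836 ]
 [ 1.78893567 -0.42891984]
 [-2.56151328  0.96207336]
 [-1.77621701  0.06453008]]
slab -0.16642125585536421 [ 735.90652981 -181.0994854 ] [[-2.27027275 -0.04506669]
 [-0.64132992  2.33041304]
 [ 2.66148987 -2.23142363]
 [ 0.2501128  -0.05392272]]
foot [634.9581424  -57.67168028] in wedge [106.55646154   8.22389307]
dot [635.43453894 -57.95779741] [107.08395619   8.04906152]
[[ 517.63975626 -205.70980473    0.        ]
 [ 517.0049223  -261.47269369   37.        ]
 [ 497.9665031  -352.69789921   18.        ]
 [ 527.19197891  127.30073661   27.        ]]
```

View pics/sidec.png

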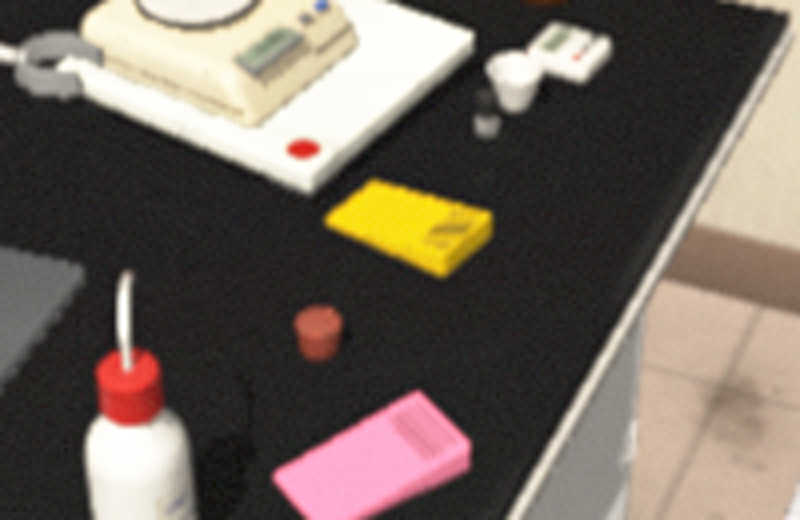

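```bash
cat >> h.py <<'E'
def go(target,yaw,tilt=0):
    "print shift to target in current tool axes & rotvec (units)"
    from cell import get_state
    s=get_state();Rt=R.from_rotvec(s["tcp_rot"])
    d=Rt.inv().apply(np.array(target)-s["position"])/60
    Rg=R.from_matrix(np.array([[np.cos(yaw),np.sin(yaw),0],[np.sin(yaw),-np.cos(yaw),0],[0,0,-1]]).T.reshape(3,3).T)
    rv=np.degrees((Rt.inv()*Rg).as_rotvec())/6
    m=Rt.as_matrix()
    print("t",s["time"],"pos",s["position"].round(1),"yaw",np.arctan2(m[1,0],m[0,0]).round(4),"zaxis",m[:,2].round(4),"F",s["wrist_force"].round(2),"w",round(s["gripper_width"],1))
    print("shift units",d.round(3),"after-turn shift",(Rg.inv().apply(np.array(target)-s["position"])/60).round(3),"rot units",rv.round(3))
E
python3 - <<'E'
from h import *
c=pickle.load(open("side0.pkl","rb"));im=c["image"].copy()
th=-.2208;Rw=np.array([[np.cos(th),-np.sin(th)],[np.sin(th),np.cos(th)]])
def P(l):return np.array([[*(Rw@np.array([x,y])+[529.2,-42.4]),z] for x,y,z in l])
p=proj(c,P([(62.5,35,2),(62.5,-35,2),(-62.5,-35,20.75),(-62.5,35,20.75),(-62.5,35,0),(-62.5,-35,0)]));print(p)
big=cv2.resize(im[170:300,200:400],None,fx=4,fy=4,interpolation=cv2.INTER_CUBIC)
for q in p: cv2.circle(big,tuple(int(v) for v in ((q-[200,170]+.5)*4)),3,(255,0,0),-1)
q=proj(c,[[635,-57.8,43]])[0];cv2.circle(big,tuple(int(v) for v in ((q-[200,170]+.5)*4)),3,(255,0,0),-1)
cv2.imwrite("pics/sided.png",big)
go((440,-22,150),-.173)
from cell import read_camera
c=read_camera("wrist");print(c["mount"]);cv2.imwrite("pics/w0.png",c["image"])
E
```

```text
[[281.33275938 224.88724565]
 [293.91422376 215.3990657 ]
 [323.38036886 223.82065725]
 [311.02268462 234.01382771]
 [310.96077633 239.0357948 ]
 [323.22929858 228.78074925]]
t 0.1 pos [ 180.5 -623.8  190.1] yaw 0.2818 zaxis [-6.0e-04  1.7e-03 -1.0e+00] F [ 0.37  0.52 -0.06] w 86.9
shift units [ 6.943 -8.431  0.682] after-turn shift [  2.533 -10.625   0.668] rot units [-1.600e-02  4.000e-03  4.343e+00]
[[ 7.85834234e-04 -9.58241106e-01 -2.85960426e-01  7.88369283e+01]
 [ 9.99999470e-01  9.43050585e-04 -4.12071067e-04  1.95637166e-01]
 [ 6.64538582e-04 -2.85959950e-01  9.58241340e-01 -1.94044555e+02]
 [ 0.00000000e+00  0.00000000e+00  0.00000000e+00  1.00000000e+00]]
```

View pics/sided.png

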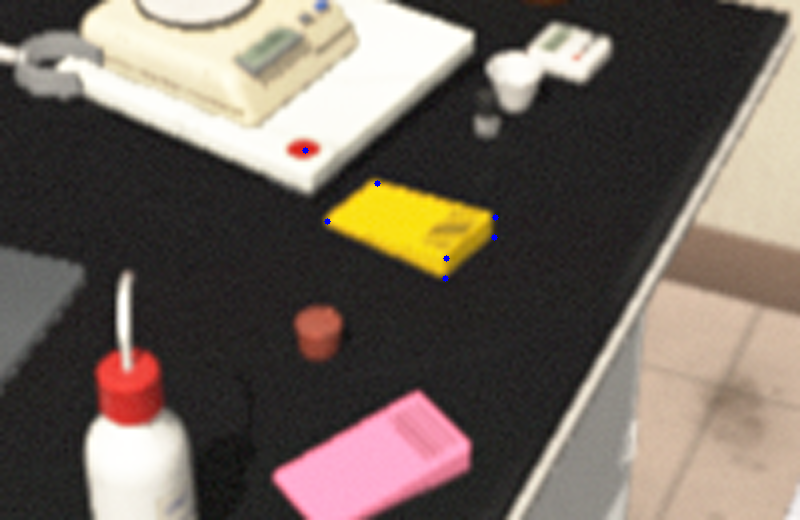

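View pics/w0.png

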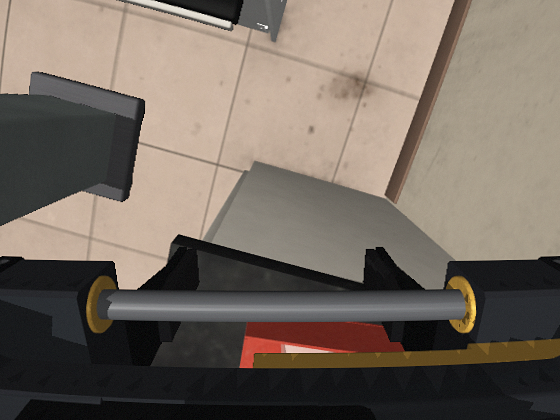

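The wedge model matches the side view to about 1 mm, so I start the transit with a raise and a turn.

move_arm:
  commands: "0 0 -0.5 0 0 0.72;0 0 -0.5 0 0 0.72;0 0 0 0 0 0.72;0 0 0 0 0 0.72;0 0 0 0 0 0.72;0 0 0 0 0 0.74;0 0 0 0 0 0"
  hand: 0.4

```text
time: 1.02
position: [180.7, -624.2, 250.6]
tcp_rot: [-3.129, 0.27, 0.001]
wrist_force: [-0.7, 0.0, -0.6]
gripper_width: 35.8
```

move_arm:
  commands: "0.5 -1 0 0 0 0;0.5 -1 0 0 0 0;0.5 -1 0 0 0 0;0.5 -1 0 0 0 0;0.5 -1 0 0 0 0;0 0 0 0 0 0"

```text
time: 1.78
position: [370.8, -367.7, 251.6]
tcp_rot: [-3.131, 0.251, -0.003]
wrist_force: [-0.1, -0.7, 0.1]
gripper_width: 34.9
```

Run:
```python
from h import *
go((440,-22,150),-.173)
from cell import *
print(get_state()["joint_pos"])
```

```text
t 1.775 pos [ 370.8 -367.7  251.6] yaw -0.1603 zaxis [ 1.8e-03  8.0e-04 -1.0e+00] F [-0.12 -0.7   0.07] w 34.9
shift units [ 0.217 -5.87   1.699] after-turn shift [ 0.145 -5.874  1.693] rot units [-0.01  -0.016  0.122]
[ 0.95770269  0.03437225 -0.23142453  1.66470694  0.0061627   1.44257388
 -1.00542209]
```

move_arm:
  commands: "0.05 -1 0 0 0 0;0.05 -1 0 0 0 0;0.05 -1 0 0 0 0;0 -1 0 0 0 0;0 -1 0 0 0 0;0 -0.8 0 0 0 0;0 0 0 0 0 0;0 0 0 0 0 0"

```text
time: 2.78
position: [434.9, -33.1, 251.0]
tcp_rot: [3.129, -0.272, -0.0]
wrist_force: [-0.6, -0.2, -0.2]
gripper_width: 34.8
```

Run:
```python
from h import *
go((440.6,-23.9,60),-.173)
from cell import *
print(get_state()["joint_pos"])
c=read_camera("wrist");cv2.imwrite("pics/w1.png",c["image"])
```

```text
t 2.775 pos [434.9 -33.1 251. ] yaw -0.1732 zaxis [-2.e-04 -8.e-04 -1.e+00] F [-0.55 -0.24 -0.18] w 34.8
shift units [ 0.067 -0.17   3.183] after-turn shift [ 0.067 -0.168  3.183] rot units [ 0.008  0.001 -0.002]
[ 0.68665626 -0.16663252 -0.58785186  1.82876181 -0.09193261  1.4525262
 -1.62786712]
```

View pics/w1.png

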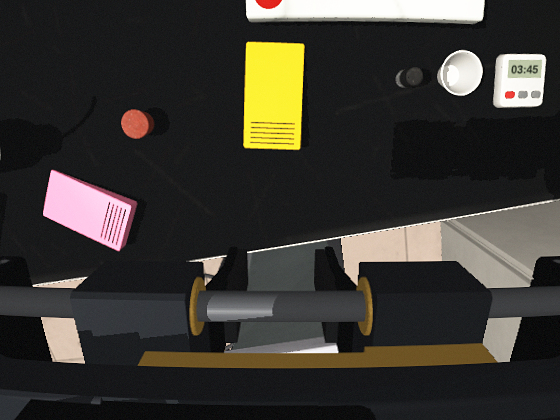

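move_arm:
  commands: "0.03 -0.08 0.8 0 0 0;0.03 -0.09 0.8 0 0 0;0 0 0.8 0 0 0;0 0 0.78 0 0 0;0 0 0 0 0 0;0 0 0 0 0 0"

```text
time: 3.58
position: [441.6, -23.3, 61.7]
tcp_rot: [3.13, -0.273, 0.003]
wrist_force: [0.5, -0.2, 0.5]
gripper_width: 35.0
```

Run:
```python
from h import *
go((440.6,-23.9,9),-.173)
from cell import *
print(get_state()["joint_pos"])
c=read_camera("side");cv2.imwrite("pics/s1.png",cv2.resize(c["image"][100:300,200:460],None,fx=3,fy=3))
c=read_camera("top");print(atz(c,[(290,304)],0))
```

```text
t 3.575 pos [441.6 -23.3  61.7] yaw -0.1742 zaxis [ 1.8e-03 -2.0e-04 -1.0e+00] F [ 0.47 -0.19  0.46] w 35.0
shift units [-0.016  0.013  0.878] after-turn shift [-0.015  0.013  0.879] rot units [-0.002 -0.017 -0.011]
[ 0.65677724  0.01425433 -0.66117744  2.08026664  0.0102925   1.04828303
 -1.75447058]
[[335.32337587  60.83854365   0.        ]]
```

View pics/s1.png

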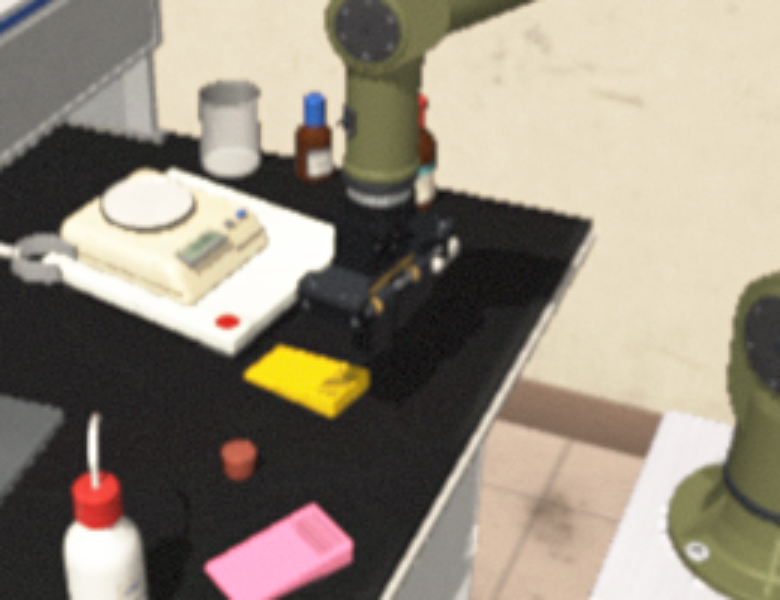

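move_arm:
  commands: "-0.02 0 0.4 0 0 0;0 0 0.35 0 0 0;0 0 0.1 0 0 0;0 0 0 0 0 0;0 0 0 0 0 0"

```text
time: 4.3
position: [440.3, -22.3, 10.4]
tcp_rot: [3.129, -0.271, 0.003]
wrist_force: [-0.5, 0.4, 0.2]
gripper_width: 34.8
```

move_arm:
  commands: "0.1 0 0 0 0 0;0.1 0 0 0 0 0;0.1 0 0 0 0 0;0 0 0 0 0 0"

```text
time: 4.8
position: [457.5, -25.2, 9.3]
tcp_rot: [-3.129, 0.271, -0.0]
wrist_force: [-0.1, -0.5, 0.2]
gripper_width: 34.9
```

Run:
```python
from h import *
go((468.2-9.5*.985,-28.7+9.5*.172,10),-.173)
from cell import *
c=read_camera("wrist");cv2.imwrite("pics/w2.png",c["image"])
```

```text
t 4.8 pos [457.5 -25.2   9.3] yaw -0.1727 zaxis [ 2.e-04  4.e-04 -1.e+00] F [-0.14 -0.51  0.2 ] w 34.9
shift units [ 0.027  0.027 -0.012] after-turn shift [ 0.027  0.027 -0.012] rot units [-0.004 -0.001  0.003]
```

View pics/w2.png

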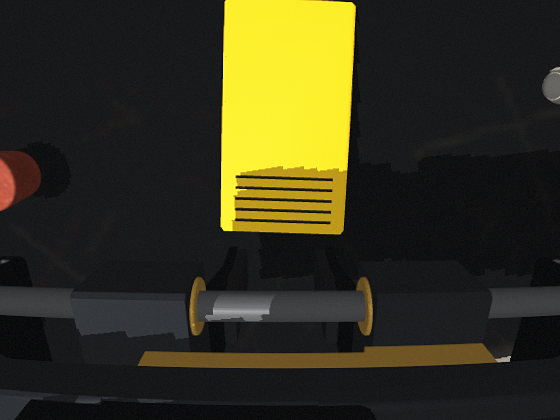

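move_arm:
  commands: "0.1 0.01 0 0 0 0;0.1 0.01 0 0 0 0;0.1 0.01 0 0 0 0;0.1 0 0 0 0 0;0.1 0 0 0 0 0;0.1 0 0 0 0 0;0.1 0 0 0 0 0;0 0 0 0 0 0"

```text
time: 5.85
position: [498.5, -34.2, 9.2]
tcp_rot: [-3.13, 0.271, -0.0]
wrist_force: [0.0, 0.3, 0.7]
gripper_width: 35.1
```

Run:
```python
from h import *
go((550.3,-43,10),-.173)
from cell import *
c=read_camera("wrist");cv2.imwrite("pics/w3.png",c["image"])
```

```text
t 5.85 pos [498.5 -34.2   9.2] yaw -0.1728 zaxis [ 2.e-04  2.e-04 -1.e+00] F [0.01 0.28 0.66] w 35.1
shift units [ 0.876 -0.004 -0.013] after-turn shift [ 0.876 -0.004 -0.013] rot units [-0.003 -0.001  0.002]
```

View pics/w3.png

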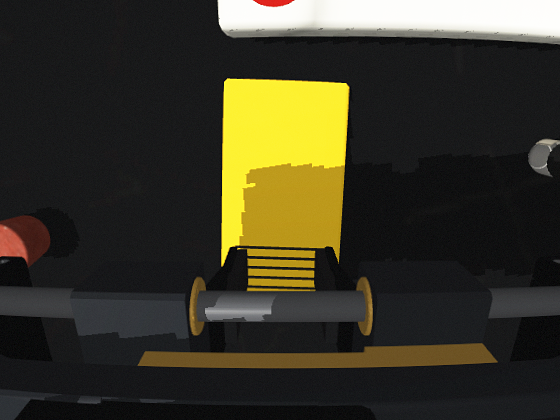

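```bash
cat >> h.py <<'E'
def wcam(c,s):
    "fill rvec/tvec for wrist cam"
    T=np.eye(4);T[:3,:3]=R.from_rotvec(s["tcp_rot"]).as_matrix();T[:3,3]=s["position"]
    W=np.linalg.inv(T@np.array(c["mount"])); c=dict(c); c["rvec"]=cv2.Rodrigues(W[:3,:3])[0];c["tvec"]=W[:3,3];return c
E
python3 - <<'E'
from h import *
from cell import *
s=get_state();c=wcam(read_camera("wrist"),s)
p=s["position"];print(proj(c,[p,p+[0,0,11]]))
print(atz(c,[(225,80),(349,84),(224,79)],[2,2,2]),atz(c,[(248,291),(315,291)],20))
t=read_camera("top");cv2.imwrite("pics/t3.png",cv2.resize(t["image"][150:290,240:400],None,fx=4,fy=4,interpolation=cv2.INTER_CUBIC))
c=read_camera("side");cv2.imwrite("pics/s3.png",cv2.resize(c["image"][150:280,240:400],None,fx=4,fy=4,interpolation=cv2.INTER_CUBIC))
E
```

```text
[[280.66350502 243.46265759]
 [280.65155097 250.63630922]]
[[596.85437377 -19.74466154   2.        ]
 [582.951744   -87.74942105   2.        ]
 [597.48033365 -19.30381172   2.        ]] [[475.19339931 -10.13966671  20.        ]
 [468.27256609 -50.07603899  20.        ]]
```

View pics/t3.png

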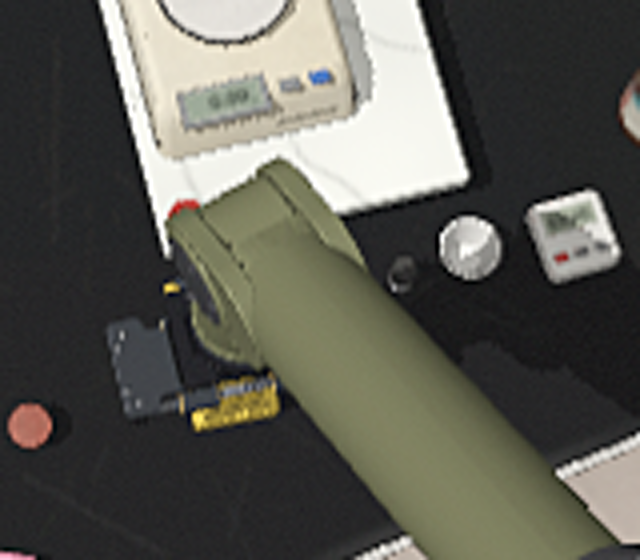

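View pics/s3.png

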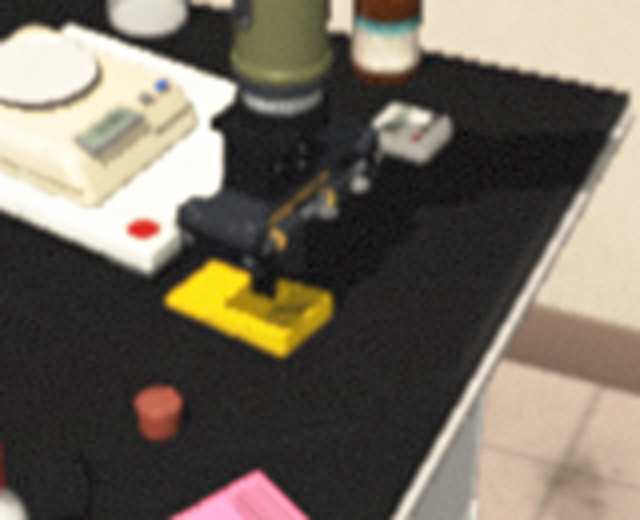

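Run:
```python
from h import *
from cell import *
s=get_state();c=read_camera("side");print(s["position"])
# fingertip lower end approx crop (262,290)/4
p=s["position"]
print("tcp proj crop",(proj(c,[p,p+[0,0,20]])-[240,150]+.5)*4)
for u,v in [(258,290),(262,290),(268,290),(262,280),(268,280),(275,285)]:
    uv=(240+u/4-.5,150+v/4-.5);print(u,v,depthpt(c,[uv])[0].round(1))
# wedge pose check via wrist depth: height of surfaces
w=wcam(read_camera("wrist"),s)
for uv in [(240,255),(245,252),(238,262),(330,255),(280,200),(280,280)]:
    print(uv,depthpt(w,[uv])[0].round(1))
big=cv2.resize(w["image"][220:320,200:360],None,fx=5,fy=5,interpolation=cv2.INTER_CUBIC);cv2.imwrite("pics/w3c.png",cv2.convertScaleAbs(big,alpha=1.5,beta=30))
```

```text
[497.75322271 -34.21355622   9.17382428]
tcp proj crop [[280.85854164 316.07388963]
 [281.05379325 296.79767693]]
258 290 [510.4 -15.7  44.6]
262 290 [504.5 -10.4  50. ]
268 290 [498.6  -9.2  52.5]
262 280 [503.3  -7.8  62.1]
268 280 [498.5  -9.   62.7]
275 285 [492.3  -8.9  59.6]
(240, 255) [510.5 -16.   47.7]
(245, 252) [510.5 -18.2  44.8]
(238, 262) [511.  -16.2  56.9]
(330, 255) [504.8 -59.6  51.7]
(280, 200) [525.6 -38.7  12.2]
(280, 280) [479.  -30.6  19.9]
```

View pics/w3c.png

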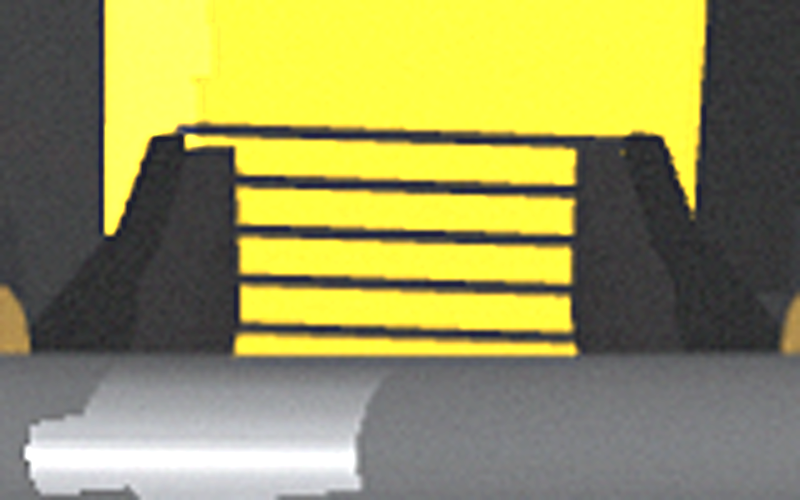

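Run:
```python
from h import *
from cell import *
s=get_state();c=read_camera("side");p=s["position"];print(p)
vs,us=np.mgrid[195:240,290:325];uv=np.c_[us.ravel(),vs.ravel()]
P=depthpt(c,uv); d=np.linalg.norm(P[:,:2]-p[:2],axis=1)
m=(d<45)&(P[:,2]>24);q=np.c_[uv,P][m]
q=q[np.argsort(q[:,4])][:25];print(q.round(1))
w=wcam(read_camera("wrist"),s)
vs,us=np.mgrid[200:300,200:360];uv=np.c_[us.ravel(),vs.ravel()];P=depthpt(w,uv)
m=(P[:,2]>24)&(np.linalg.norm(P[:,:2]-p[:2],axis=1)<45);q=np.c_[uv,P][m];q=q[np.argsort(q[:,4])];print(q[:15].round(1))
print(len(P),np.histogram(P[:,2],bins=np.arange(-5,120,5)))
```

```text
[497.77987478 -34.22539457   9.21012937]
[[319.  222.  476.2 -62.2  24. ]
 [322.  223.  464.8 -61.   24.1]
 [312.  229.  482.  -16.6  24.1]
 [316.  228.  472.2 -27.1  24.1]
 [316.  227.  474.3 -32.1  24.2]
 [320.  223.  470.9 -58.2  24.2]
 [310.  230.  485.8  -8.8  24.2]
 [312.  232.  475.4  -1.3  24.5]
 [309.  231.  486.4  -2.1  24.6]
 [313.  231.  474.5  -7.5  24.6]
 [319.  223.  473.7 -56.2  24.6]
 [311.  229.  484.7 -14.7  24.6]
 [311.  232.  478.1   0.6  24.9]
 [306.  230.  497.3  -2.5  25. ]
 [319.  225.  469.2 -45.4  25. ]
 [312.  226.  488.  -30.3  25.3]
 [312.  230.  479.2 -10.   25.4]
 [315.  229.  472.3 -18.8  25.7]
 [312.  228.  482.9 -18.7  26.5]
 [306.  223.  502.4 -13.8  44.3]
 [316.  217.  485.7 -58.1  44.5]
 [308.  224.  494.1 -11.2  44.5]
 [312.  217.  497.7 -52.3  44.7]
 [313.  217.  494.6 -53.6  44.8]
 [304.  223.  507.9 -10.2  45. ]]
[[244.  249.  510.4 -17.2  40.2]
 [238.  249.  511.  -14.2  40.3]
 [242.  249.  510.6 -16.2  40.4]
 [239.  249.  510.9 -14.7  40.5]
 [241.  249.  510.8 -15.8  40.5]
 [240.  249.  510.9 -15.3  40.6]
 [247.  265.  501.4 -17.   40.7]
 [316.  249.  504.3 -53.8  40.7]
 [322.  249.  503.8 -56.8  40.8]
 [315.  249.  504.4 -53.3  40.9]
 [247.  271.  498.2 -16.4  41.1]
 [314.  268.  494.  -51.3  41.1]
 [247.  267.  500.5 -16.9  41.1]
 [317.  249.  504.4 -54.3  41.1]
 [314.  265.  495.7 -51.5  41.2]]
16000 (array([ 800, 2233,    0, 3534, 4650,  576,    0,    0,    0,  167,  235,
        240,  257,  277,  350,  275,  363,  324,   18,    0,    0,    0,
          0,   13]), array([ -5,   0,   5,  10,  15,  20,  25,  30,  35,  40,  45,  50,  55,
        60,  65,  70,  75,  80,  85,  90,  95, 100, 105, 110, 115]))
```

The wedge has not moved. Depth from both cameras puts the finger ends at about z=40 while the TCP reads 9, so the fingers passed over the heel without touching it. I'll back off and check how tip height depends on opening.

move_arm:
  commands: "-0.25 0 0 0 0 0;-0.25 0 0 0 0 0;-0.25 0 0 0 0 0;-0.25 0 0 0 0 0;0 0 0 0 0 0;0 0 0 0 0 0"

```text
time: 7.0
position: [439.5, -24.1, 9.6]
tcp_rot: [3.13, -0.271, 0.002]
wrist_force: [-0.5, -0.6, -0.4]
gripper_width: 34.9
```

```bash
cat >> h.py <<'E'
def tips():
    from cell import get_state,read_camera
    s=get_state();p=s["position"];w=wcam(read_camera("wrist"),s);print(p.round(1),s["gripper_width"],s["wrist_force"].round(2))
    vs,us=np.mgrid[200:300,120:440];uv=np.c_[us.ravel(),vs.ravel()];P=depthpt(w,uv)
    L=R.from_rotvec(s["tcp_rot"]).inv().apply(P-p)
    m=(L[:,2]<5)&(L[:,2]>-75)&(abs(L[:,0])<30)&(P[:,2]>5)&(w["range_z"][vs.ravel(),us.ravel()]>50)
    for k in(-1,1):
        q=np.c_[uv,L][m&(L[:,1]*k>0)];q=q[np.argsort(-q[:,4])][:200:20];print(q.round(1))
    return w
E
python3 - <<'E'
from h import *
w=tips();cv2.imwrite("pics/w4.png",w["image"])
E
```

```text
[439.5 -24.1   9.6] 34.86447558063366 [-0.52 -0.59 -0.37]
[[280.  201.   29.7  -0.4 -10.7]
 [247.  268.   -0.8 -17.6 -32.1]
 [247.  273.   -3.2 -17.5 -33.1]
 [247.  277.   -4.8 -17.5 -34.4]
 [246.  260.    5.1 -17.6 -35. ]
 [246.  261.    5.1 -17.5 -36.1]
 [245.  254.    9.3 -17.8 -36.9]
 [241.  254.    9.7 -19.7 -37.8]
 [242.  254.   10.  -19.1 -38.6]
 [241.  255.   10.  -19.5 -39.7]]
[[312.  202.   29.   17.4 -10.2]
 [311.  202.   29.2  16.8 -11. ]
 [333.  202.   29.3  29.  -11.3]
 [321.  202.   29.4  22.3 -11.7]
 [304.  202.   29.5  12.9 -12.1]
 [314.  268.   -0.6  17.4 -32.4]
 [314.  279.   -6.5  17.5 -33.3]
 [330.  248.   11.5  24.9 -34.4]
 [314.  285.   -8.9  17.4 -35.4]
 [329.  250.   11.2  24.2 -36.2]]
```

move_arm:
  commands: "0 0 0 0 0 0;0 0 0 0 0 0;0 0 0 0 0 0;0 0 0 0 0 0;0 0 0 0 0 0"
  hand: 0

```text
time: 7.68
position: [438.9, -23.9, 9.2]
tcp_rot: [3.13, -0.271, 0.0]
wrist_force: [0.2, -0.4, -0.3]
gripper_width: 1.1
```

Run:
```python
from h import *
w=tips();cv2.imwrite("pics/w5.png",w["image"])
```

```text
[438.9 -23.9   9.2] 1.0588646422357295 [ 0.21 -0.45 -0.27]
[[277.  249.    9.6  -1.9 -31.1]
 [277.  250.   10.   -1.9 -33.3]
 [279.  251.   10.   -0.8 -34.8]
 [271.  251.   10.6  -4.8 -36. ]
 [263.  251.   11.1  -8.8 -37.2]
 [271.  255.    9.8  -4.7 -39.1]
 [273.  256.    9.7  -3.7 -40.2]
 [269.  254.   11.4  -5.6 -41.5]
 [272.  257.   10.2  -4.2 -42.3]
 [278.  259.    9.9  -1.3 -44. ]]
[[301.  201.   29.6  11.3 -10.3]
 [324.  202.   29.5  23.9 -12. ]
 [297.  247.   11.2   8.4 -32.3]
 [282.  250.   10.2   0.7 -33.9]
 [287.  252.    9.8   3.2 -35.5]
 [293.  250.   11.5   6.1 -37. ]
 [282.  254.   10.    0.7 -38.4]
 [290.  255.   10.1   4.6 -39.9]
 [300.  254.   11.2   9.4 -41. ]
 [298.  255.   11.2   8.4 -42.3]]
```

View pics/w5.png

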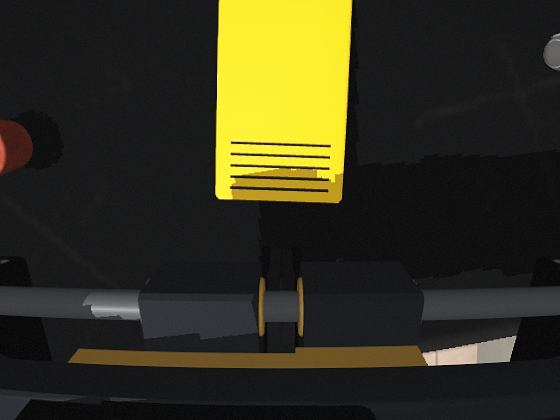

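Run:
```python
from h import *
from cell import *
s=get_state();p=s["position"];Rt=R.from_rotvec(s["tcp_rot"])
w=wcam(read_camera("wrist"),s)
for uv in [(200,263),(200,280),(200,295),(200,320),(360,263),(360,300),(270,250),(280,300),(240,355),(280,390),(20,275),(540,275),(540,300)]:
    print(uv,Rt.inv().apply(depthpt(w,[uv])[0]-p).round(1))
c=read_camera("side")
vs,us=np.mgrid[120:260,260:400];uv=np.c_[us.ravel(),vs.ravel()];L=Rt.inv().apply(depthpt(c,uv)-p)
m=(abs(L[:,0])<60)&(abs(L[:,1])<120)&(L[:,2]<-5)&(L[:,2]>-200)
for z in range(-200,-5,10):
    k=m&(L[:,2]>=z)&(L[:,2]<z+10)
    if k.sum(): print(z,k.sum(),L[k].min(0).round(0)[:2],L[k].max(0).round(0)[:2])
cv2.imwrite("pics/s5.png",cv2.resize(c["image"][150:280,240:400],None,fx=4,fy=4,interpolation=cv2.INTER_CUBIC))
```

```text
(200, 263) [  38.3  -22.2 -108.6]
(200, 280) [  38.1  -20.1 -117.9]
(200, 295) [  38.   -18.5 -125.1]
(200, 320) [  31.7  -18.9 -125.6]
(360, 263) [  38.    22.  -107.9]
(360, 300) [  36.8   18.3 -125.2]
(270, 250) [ 11.9  -5.3 -37.9]
(280, 300) [ 3.240e+01 -1.000e-01 -1.177e+02]
(240, 355) [  23.8   -9.5 -128.1]
(280, 390) [ 2.570e+01 -1.000e-01 -1.407e+02]
(20, 275) [  32.2  -78.9 -106.1]
(540, 275) [  31.5   80.  -104.4]
(540, 300) [  31.7   69.  -118.9]
-200 64 [-38. -53.] [34.  6.]
-190 46 [-25. -55.] [22.  6.]
-180 49 [-21. -52.] [22. 19.]
-170 65 [-22. -53.] [24. 14.]
-160 95 [-34. -98.] [32. 89.]
-150 369 [-36. -98.] [38. 98.]
-140 108 [-38. -97.] [41. 88.]
-130 178 [-39. -93.] [38. 84.]
-120 124 [-39. -92.] [37. 87.]
-110 48 [-36. -89.] [35. 88.]
-100 1 [ -2. -18.] [ -2. -18.]
-90 5 [ -9. -16.] [-6. -4.]
-80 11 [-10. -14.] [-3.  6.]
-70 20 [-10. -16.] [ 5. 16.]
-60 19 [-12. -10.] [ 9. 12.]
-50 19 [-10. -12.] [11.  7.]
-40 11 [-8. -8.] [12. 12.]
-30 1 [-3. 12.] [-3. 12.]
-20 83 [ 30. -38.] [60. 21.]
-10 26 [ 29. -38.] [58. 23.]
```

View pics/s5.png

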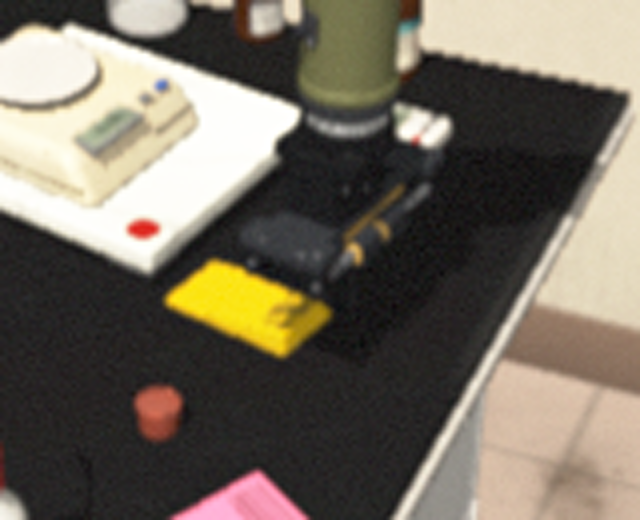

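Depth shows the finger ends at tool z ≈ −31 and the body starts at −101. The real tool is therefore about 31 mm shorter than the reported TCP, and the rest of the tool geometry agrees. I'll compensate by descending until TCP z ≈ −22, watching the force.

move_arm:
  commands: "0 0 0.2 0 0 0;0 0 0.15 0 0 0;0 0 0.1 0 0 0;0 0 0 0 0 0;0 0 0 0 0 0"
  hand: 0.4

```text
time: 8.45
position: [439.1, -23.9, -17.7]
tcp_rot: [3.13, -0.271, 0.0]
wrist_force: [0.3, -0.5, 0.4]
gripper_width: 33.7
```

Run:
```python
from h import *
w=tips();go((468.2-11*.985,-28.7+11*.172,-22),-.173)
```

```text
[439.1 -23.9 -17.7] 33.682403442644606 [ 0.27 -0.51  0.44]
[[247.  249.    9.7 -17.3 -31.5]
 [235.  247.   11.3 -23.3 -32.8]
 [244.  249.   10.7 -18.6 -33.8]
 [248.  272.   -1.8 -16.8 -34.7]
 [232.  249.   11.4 -24.4 -35.6]
 [230.  250.   11.3 -25.3 -36.5]
 [247.  267.    2.6 -16.9 -37.8]
 [247.  275.   -1.5 -17.  -38.6]
 [247.  287.   -7.9 -17.1 -39.4]
 [244.  256.    9.7 -18.  -40.1]]
[[321.  249.    9.5  20.8 -31. ]
 [313.  262.    2.9  16.8 -32.5]
 [325.  247.   11.8  22.5 -33.7]
 [318.  252.    9.5  18.9 -34.8]
 [315.  251.   10.4  17.3 -35.6]
 [314.  258.    7.   16.8 -36.6]
 [319.  254.    9.5  19.1 -37.3]
 [315.  254.    9.9  17.  -38.2]
 [310.  216.   29.8  14.  -38.5]
 [343.  216.   29.9  29.8 -38.8]]
t 8.5 pos [439.2 -23.9 -17.6] yaw -0.1726 zaxis [ 4.e-04 -1.e-04 -1.e+00] F [-0.5  -0.29  1.27] w 34.2
shift units [ 0.307 -0.004  0.074] after-turn shift [ 0.307 -0.005  0.074] rot units [ 0.    -0.004  0.003]
```

move_arm:
  commands: "0 0 0.08 0 0 0;0.1 0 0 0 0 0;0.1 0 0 0 0 0;0.1 0 0 0 0 0;0.1 0 0 0 0 0;0.1 0 0 0 0 0;0.1 0 0 0 0 0;0 0 0 0 0 0"

```text
time: 9.5
position: [475.3, -30.1, -22.5]
tcp_rot: [-3.13, 0.271, -0.002]
wrist_force: [0.5, 0.3, -0.1]
gripper_width: 34.7
```

Run:
```python
from h import *
from cell import *
go((550.3,-43,-22),-.173)
c=read_camera("wrist");cv2.imwrite("pics/w6.png",c["image"])
```

```text
t 9.5 pos [475.3 -30.1 -22.5] yaw -0.1727 zaxis [ 1.1e-03  2.0e-04 -1.0e+00] F [ 0.53  0.26 -0.12] w 34.7
shift units [ 1.269 -0.003 -0.007] after-turn shift [ 1.269 -0.004 -0.008] rot units [-0.004 -0.009  0.003]
```

View pics/w6.png

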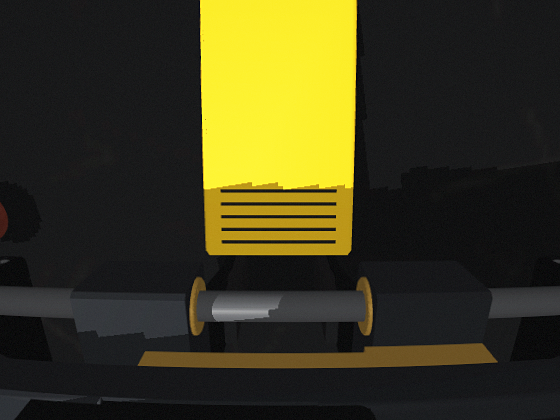

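The heel is now flush against both fingertips, with its edge level at row 254, and the wedge is following.

move_arm:
  commands: "0.12 0 0 0 0 0;0.12 0 0 0 0 0;0.12 0 0 0 0 0;0.12 0 0 0 0 0;0.12 0 0 0 0 0;0.12 0 0 0 0 0;0.1 0 0 0 0 0;0 0 0 0 0 0"

```text
time: 10.55
position: [520.5, -38.1, -23.2]
tcp_rot: [3.13, -0.271, -0.009]
wrist_force: [-6.2, 1.3, 4.7]
gripper_width: 34.8
```

```bash
cat >> h.py <<'E'
def look(n):
    from cell import get_state,read_camera
    s=get_state();w=wcam(read_camera("wrist"),s);c=read_camera("side")
    a=w["image"];b=cv2.resize(c["image"][150:255,240:380],(560,420),interpolation=cv2.INTER_CUBIC)
    cv2.imwrite(f"pics/{n}.png",cv2.resize(np.hstack([a,b]),(800,300)))
    cv2.imwrite(f"pics/{n}w.png",a)
E
python3 - <<'E'
from h import *
go((550.3,-43,-22),-.173);look("p1")
E
```

```text
t 10.55 pos [520.5 -38.1 -23.2] yaw -0.1725 zaxis [-5.5e-03  2.0e-04 -1.0e+00] F [-6.16  1.28  4.68] w 34.8
shift units [ 0.503 -0.005 -0.022] after-turn shift [ 0.503 -0.005 -0.02 ] rot units [0.007 0.052 0.005]
```

View pics/p1.png

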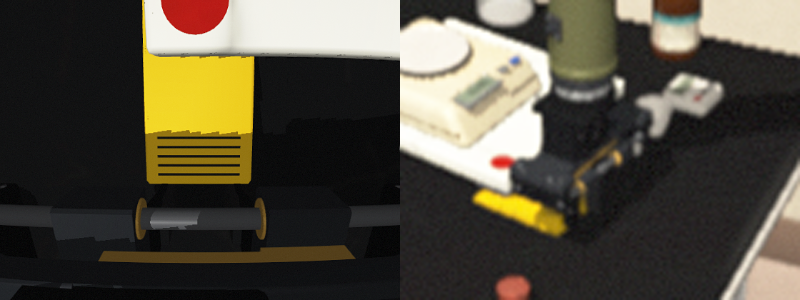

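move_arm:
  commands: "0.06 0 0 0 0 0;0.06 0 0 0 0 0;0.06 0 0 0 0 0;0.06 0 0 0 0 0;0.06 0 0 0 0 0;0 0 0 0 0 0"

```text
time: 11.4
position: [538.3, -41.2, -23.2]
tcp_rot: [3.13, -0.27, -0.008]
wrist_force: [-6.2, 0.9, 4.4]
gripper_width: 34.6
```

Run:
```python
from h import *
go((550.3,-43,-22),-.173);look("p2")
```

```text
t 11.4 pos [538.3 -41.2 -23.2] yaw -0.1724 zaxis [-5.1e-03  2.0e-04 -1.0e+00] F [-6.19  0.92  4.41] w 34.6
shift units [ 0.201 -0.004 -0.021] after-turn shift [ 0.202 -0.004 -0.02 ] rot units [0.006 0.049 0.006]
```

View pics/p2.png

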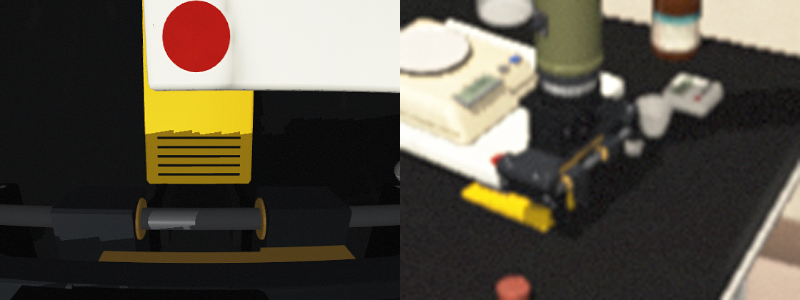

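move_arm:
  commands: "0.05 0 0 0 0 0;0.05 0 0 0 0 0;0.05 0 0 0 0 0;0 0 0 0 0 0"

```text
time: 12.0
position: [547.3, -42.7, -23.2]
tcp_rot: [3.13, -0.27, -0.008]
wrist_force: [-6.2, 2.0, 3.8]
gripper_width: 34.5
```

move_arm:
  commands: "0.03 0 0 0 0 0;0.03 0 0 0 0 0;0 0 0 0 0 0"

```text
time: 12.38
position: [550.6, -43.3, -23.2]
tcp_rot: [3.13, -0.27, -0.008]
wrist_force: [-6.7, 1.9, 4.4]
gripper_width: 34.6
```

move_arm:
  commands: "0.03 0 0 0 0 0;0.03 0 0 0 0 0;0 0 0 0 0 0"

```text
time: 12.75
position: [554.2, -43.9, -23.2]
tcp_rot: [3.13, -0.271, -0.008]
wrist_force: [-5.4, 1.5, 3.9]
gripper_width: 34.8
```

move_arm:
  commands: "0.03 0 0 0 0 0;0.03 0 0 0 0 0;0 0 0 0 0 0"

```text
time: 13.12
position: [557.9, -44.6, -23.2]
tcp_rot: [3.13, -0.27, -0.008]
wrist_force: [-6.2, 1.0, 3.4]
gripper_width: 34.7
```

Run:
```python
from h import *
from cell import *
go((550.3,-43,-22),-.173);look("p3")
s=get_state();w=wcam(read_camera("wrist"),s)
for uv in [(220,60),(270,100),(280,60),(350,60),(450,60)]: print(uv,depthpt(w,[uv])[0].round(1))
```

```text
t 13.125 pos [557.9 -44.6 -23.2] yaw -0.1724 zaxis [-4.9e-03  2.0e-04 -1.0e+00] F [-6.25  0.97  3.44] w 34.7
shift units [-0.129 -0.004 -0.019] after-turn shift [-0.129 -0.004 -0.019] rot units [0.006 0.047 0.006]
(220, 60) [655.1 -41.1  50. ]
(270, 100) [639.5 -55.1  51.1]
(280, 60) [651.7 -60.7  48.7]
(350, 60) [647.8 -83.5  49.8]
(450, 60) [ 642.9 -117.4   49.5]
```

View pics/p3w.png

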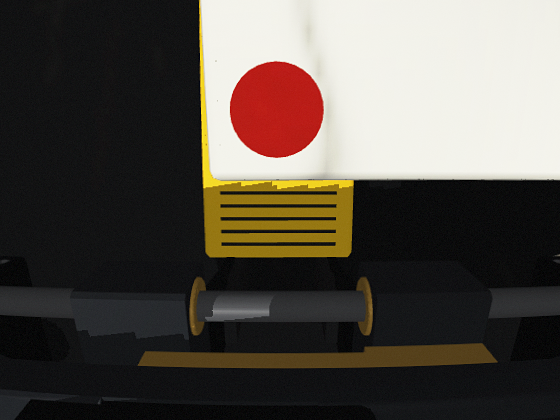

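move_arm:
  commands: "0.02 0 0 0 0 0;0.02 0 0 0 0 0;0 0 0 0 0 0"

```text
time: 13.65
position: [559.8, -44.9, -23.2]
tcp_rot: [3.13, -0.271, -0.009]
wrist_force: [-6.6, 1.4, 4.9]
gripper_width: 34.8
```

move_arm:
  commands: "0.02 0 0 0 0 0;0.02 0 0 0 0 0;0 0 0 0 0 0"

```text
time: 14.02
position: [559.9, -45.0, -23.2]
tcp_rot: [3.129, -0.27, -0.016]
wrist_force: [-12.3, 2.0, 10.9]
gripper_width: 35.1
```

move_arm:
  commands: "0.02 0 0 0 0 0;0.02 0 0 0 0 0;0 0 0 0 0 0"

```text
time: 14.4
position: [560.1, -45.0, -23.3]
tcp_rot: [3.129, -0.27, -0.023]
wrist_force: [-17.3, 2.7, 14.9]
gripper_width: 34.6
```

move_arm:
  commands: "0.02 0 0 0 0 0;0.02 0 0 0 0 0;0 0 0 0 0 0"

```text
time: 14.78
position: [560.4, -45.1, -23.5]
tcp_rot: [3.128, -0.27, -0.03]
wrist_force: [-23.1, 3.8, 20.5]
gripper_width: 34.7
```

Run:
```python
from h import *
from cell import *
go((550.3,-43,-22),-.173);look("p4")
s=get_state();w=wcam(read_camera("wrist"),s)
P=[]
vs,us=np.mgrid[5:165:5,225:540:6];uv=np.c_[us.ravel(),vs.ravel()];P=depthpt(w,uv);P=P[(P[:,2]>40)&(P[:,2]<60)]
A=np.c_[P[:,:2]-P[:,:2].mean(0),np.ones(len(P))];print(len(P),np.linalg.lstsq(A,P[:,2],rcond=None)[0])
```

```text
t 14.775 pos [560.4 -45.1 -23.5] yaw -0.1721 zaxis [-0.019   0.     -0.9998] F [-23.1    3.76  20.47] w 34.7
shift units [-0.172 -0.006 -0.022] after-turn shift [-0.172 -0.006 -0.025] rot units [0.031 0.179 0.009]
1688 [-4.14457422e-03  3.20181031e-03  5.04293457e+01]
```

View pics/p4w.png

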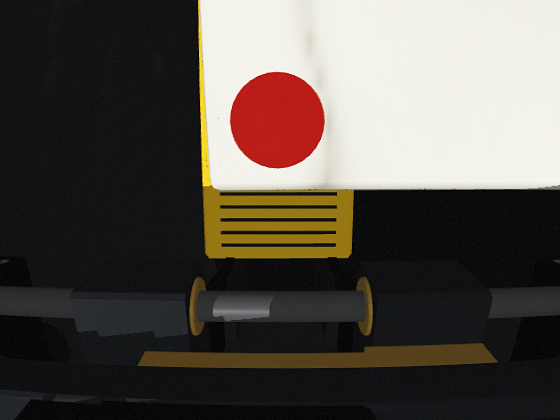

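The slab fits as level (plane slope about 4 mrad, height 50.4 mm), and the push force reached 23 N with no advance, so the wedge is jammed. Now I back off.

move_arm:
  commands: "-0.1 0 0 0 0 0;-0.1 0 0 0 0 0;-0.15 0 0 0 0 0;-0.2 0 0 0 0 0;-0.2 0 0 0 0 0;0 0 0 0 0 0;0 0 0 0 0 0;0 0 0 0 0 0"
  hand: 0.4

```text
time: 15.92
position: [525.7, -39.1, -22.4]
tcp_rot: [-3.13, 0.271, -0.001]
wrist_force: [0.1, -0.2, 0.5]
gripper_width: 34.9
```

move_arm:
  commands: "0 0 -0.5 0 0 0;0 0 -0.5 0 0 0;0 0 -0.5 0 0 0;0 0 -0.5 0 0 0;0 0 0 0 0 0;0 0 0 0 0 0"
  hand: 0

```text
time: 16.68
position: [524.8, -39.0, 96.7]
tcp_rot: [3.13, -0.271, -0.002]
wrist_force: [0.0, 0.1, -0.7]
gripper_width: 0.4
```

Run:
```python
from h import *
from cell import *
go((625,-56,60),-.173);look("p5")
s=get_state();w=wcam(read_camera("wrist"),s);im=w["image"]
hsv=cv2.cvtColor(im,cv2.COLOR_BGR2HSV);mr=cv2.inRange(hsv,(0,150,100),(8,255,255))|cv2.inRange(hsv,(172,150,100),(180,255,255))
n,l,st,ce=cv2.connectedComponentsWithStats(mr)
for i in range(1,n):
    if st[i,4]>500: print(st[i],atz(w,[ce[i]],50))
```

```text
t 16.675 pos [524.8 -39.   96.7] yaw -0.1727 zaxis [-0.001  0.    -1.   ] F [ 0.03  0.11 -0.72] w 0.4
shift units [ 1.695 -0.009  0.61 ] after-turn shift [ 1.694 -0.009  0.612] rot units [0.001 0.009 0.003]
[ 255   31   48   50 1902] [[636.04697629 -56.62405989  50.        ]]
[  66  220   38   38 1040] [[534.89487611 113.63297048  50.        ]]
```

View pics/p5.png

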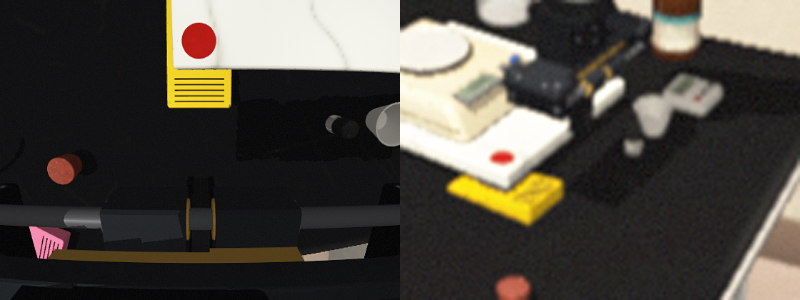

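View pics/p5w.png

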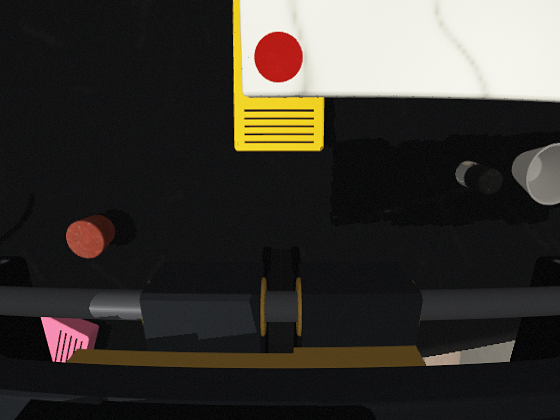

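move_arm:
  commands: "0.6 0 0 0 0 0;0.6 0 0 0 0 0;0.5 -0.01 0 0 0 0;0 0 0.4 0 0 0;0 0 0.4 0 0 0;0 0 0.25 0 0 0;0 0 0 0 0 0;0 0 0 0 0 0"

```text
time: 17.82
position: [626.4, -55.8, 35.2]
tcp_rot: [3.13, -0.271, 0.002]
wrist_force: [0.2, 0.1, 0.0]
gripper_width: 0.9
```

Run:
```python
from h import *
go((627,-55.5,19),-.173);look("p6");tips()
```

```text
t 17.825 pos [626.4 -55.8  35.2] yaw -0.1726 zaxis [ 1.2e-03 -2.0e-04 -1.0e+00] F [0.22 0.12 0.02] w 0.9
shift units [ 0.009 -0.007  0.27 ] after-turn shift [ 0.009 -0.007  0.27 ] rot units [-0.    -0.012  0.004]
[626.7 -55.9  35.6] 0.67813284219315 [ 0.13  0.05 -0.52]
[[235.  231.   11.7 -26.2 -10.1]
 [236.  248.    1.8 -25.8 -11.4]
 [236.  234.   10.7 -25.3 -12.4]
 [240.  244.    4.8 -23.2 -12.7]
 [237.  227.   15.2 -24.5 -13. ]
 [238.  247.    3.2 -24.4 -13.3]
 [240.  240.    7.5 -23.1 -13.4]
 [236.  211.   24.7 -24.7 -13.5]
 [242.  260.   -4.8 -22.3 -13.6]
 [247.  220.   19.5 -18.7 -13.6]]
[[382.  257.   -3.5  59.1 -12.4]
 [386.  238.    8.5  60.2 -13. ]
 [323.  205.   28.1  23.3 -13.1]
 [414.  226.   15.8  75.6 -13.2]
 [434.  206.   27.7  85.7 -13.3]
 [407.  209.   25.9  70.4 -13.4]
 [422.  259.   -4.6  82.8 -13.4]
 [341.  243.    5.7  34.3 -13.4]
 [316.  229.   14.2  19.8 -13.5]
 [390.  260.   -5.   63.7 -13.5]]
```

View pics/p6.png

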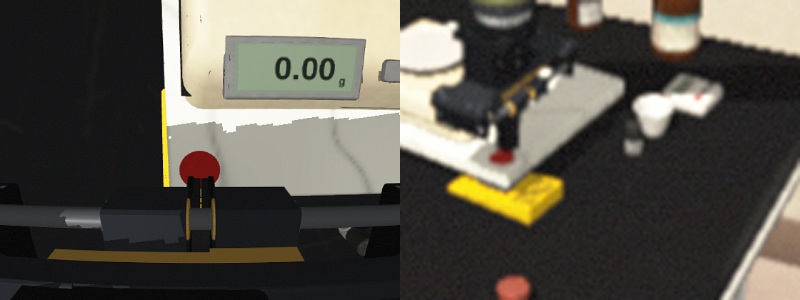

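move_arm:
  commands: "0 0 0.1 0 0 0;0 0 0.1 0 0 0;0 0 0.04 0 0 0;0 0 0 0 0 0"

```text
time: 18.48
position: [625.5, -55.9, 19.6]
tcp_rot: [3.13, -0.271, -0.001]
wrist_force: [-0.1, 0.5, 0.3]
gripper_width: 0.4
```

move_arm:
  commands: "0 0 0.03 0 0 0;0 0 0.03 0 0 0;0 0 0 0 0 0"

```text
time: 18.85
position: [626.0, -55.9, 18.8]
tcp_rot: [3.129, -0.271, 0.001]
wrist_force: [-5.5, 0.3, 12.5]
gripper_width: 0.6
```

Pressing with 12.5 N and the corner holds. I keep it a moment while checking, then retreat.

move_arm:
  commands: "0 0 0.01 0 0 0;0 0 0 0 0 0;0 0 0 0 0 0"

```text
time: 19.23
position: [626.0, -55.8, 18.7]
tcp_rot: [3.129, -0.271, 0.001]
wrist_force: [-6.5, 0.4, 16.0]
gripper_width: 0.5
```

move_arm:
  commands: "0 0 -0.1 0 0 0;0 0 -0.3 0 0 0;0 0 -0.5 0 0 0;0 0 -0.6 0 0 0;-0.5 0 -0.5 0 0 0;-0.6 0 -0.3 0 0 0;-0.6 0 0 0 0 0;0 0 0 0 0 0"

```text
time: 20.23
position: [523.9, -38.0, 155.0]
tcp_rot: [3.128, -0.27, 0.001]
wrist_force: [-0.0, -0.5, -0.3]
gripper_width: 0.4
```

move_arm:
  commands: "0 0 0 0 0 0;0 0 0 0 0 0;0 0 0 0 0 0"

```text
time: 20.6
position: [525.8, -38.3, 153.6]
tcp_rot: [-3.129, 0.271, 0.001]
wrist_force: [0.3, -0.2, 0.6]
gripper_width: 0.2
```

Run:
```python
from h import *
from cell import *
go((627,-55.5,19),-.173);look("p7")
s=get_state();w=wcam(read_camera("wrist"),s);im=w["image"]
hsv=cv2.cvtColor(im,cv2.COLOR_BGR2HSV)
mr=cv2.inRange(hsv,(0,150,100),(8,255,255))|cv2.inRange(hsv,(172,150,100),(180,255,255))
n,l,st,ce=cv2.connectedComponentsWithStats(mr)
for i in range(1,n):
    if st[i,4]>300: print(st[i],atz(w,[ce[i]],50))
white=cv2.inRange(hsv,(0,0,170),(180,40,255));vs,us=np.where(white>0)
uv=np.c_[us,vs][::5];P=depthpt(w,uv);k=(P[:,2]>40)&(P[:,2]<58);P=P[k]
for _ in range(5):
    A=np.c_[P[:,:2]-[635,-57],np.ones(len(P))];x=np.linalg.lstsq(A,P[:,2],rcond=None)[0];r=abs(A@x-P[:,2]);P=P[r<2.5*np.median(r)+.5]
print(len(P),x)
```

```text
t 20.6 pos [525.8 -38.3 153.6] yaw -0.1726 zaxis [-2.e-04  9.e-04 -1.e+00] F [ 0.33 -0.24  0.58] w 0.2
shift units [ 1.711 -0.005  2.243] after-turn shift [ 1.71  -0.008  2.243] rot units [-0.008  0.004  0.004]
[ 261   48   39   40 1210] [[635.94229065 -56.63981919  50.        ]]
[100 203  33  33 776] [[533.80523326 116.69138573  50.        ]]
5384 [5.85910667e-04 3.06087303e-04 5.02780140e+01]
```

View pics/p7w.png

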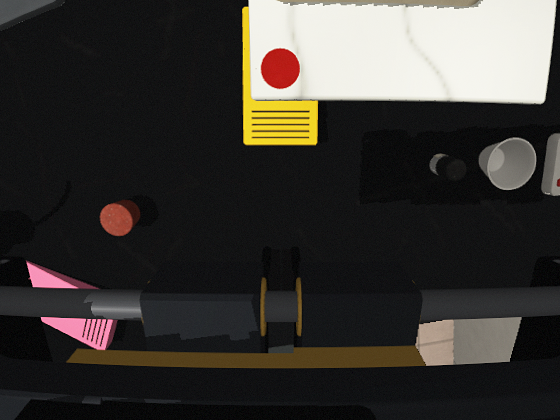

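The slab is level (slopes under 1 mrad, 50.3 mm at the dot). The wedge is straight under the foot, with the dot at column 280 and the wedge centre at 281. The stopper and vial have not moved and the hand is clear.

```bash
python3 -c "
from cell import *
print(hand_in())"
```

```text
the job is handed in; nothing more can be done
None
```

I pushed the yellow wedge under the short foot until the slab was level and the wedge jammed. I then pressed the red dot, took the hand away and handed the job in at about 20.6 s; no verdict was reported.

- **Push:** the force was about 6 N on the way in. Once level it rose to about 23 N, with less than 1 mm of further advance.
- **Press:** I pressed with 12 to 16 N, and the fingertip height stayed within 0.1 mm.
- **Last check:** the slab top fitted as level within 1 mrad, at 50.3 mm at the dot. The foot was about 1 mm off the wedge's centre line. The wrist force was back to noise, and nothing else in view looked moved.

**Disagreements:**
- **TCP height:** the reported TCP lies about 31 mm beyond the real finger ends, measured by depth in both cameras. My first pass went over the wedge without touching it. I saw this, measured the offset and redid the pass lower.
- **Wedge position:** by my estimate it jammed with its origin only about 3 mm short of the foot, not the 14 mm stated. I went by the force and the slab level instead.

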